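# Hold the gearbox cover just above its housing

### The job

The steel can is standing on the open gearbox: lift it off by its handle and set it down upright, without dropping it, on the rubber pad beside. Then pick up the gearbox cover by its handle, carry it over the row of parts bins and finish holding it still and level over the gearbox, its outline lined up with the housing's, about 12 mm above the rim and never touching it, so that I can check the joint faces. Keep hold of the cover at the end, do not bump the bins, and leave everything else on the bench where it is.

Things in the scene. Friction and masses are not known exactly. Their poses are not given: they have to be found in the camera images.
- gearbox: Open-topped grey gearbox housing fixed to the bench, 150 (x) x 110 (y) x 80 mm high, walls 20 mm, opening 110 x 70 mm; low feet at the base reach 10 mm beyond the long sides, a steel shaft stub sticks out 30 mm from the +y side at 42 mm height. Origin: centre of the underside; x along the long side, z up. It may be on the robot's left or right
- gearbox_mouth (a point): Centre of the gearbox's opening, level with the top of its rim (80 mm above the bench), same axes as the gearbox
- can: Open steel can, 90 mm diameter, 75 mm high, about 0.3 kg, with a rigid arched carrying handle; starts standing on the gearbox's rim. Origin: centre of its underside; x along the handle's bar, z up
- can_grip (a point): Centre of the can's handle bar: a black straight bar 66 mm long (along the can's x), 14 x 14 mm in section, 115 mm above the can's underside, clear beneath down to the rim at 75 mm; its side arms (6 mm rods) slope from the bar's ends, 32 mm from its centre, outward to the can's sides
- pad: Flat square black rubber pad, 120 x 120 x 3 mm, fixed to the bench beside the gearbox, on its robot-facing short side. Origin: centre of its underside; its top is at 3 mm
- cover: Gearbox cover: flat aluminium plate 150 (x) x 110 (y) x 8 mm, same outline as the housing, about 0.35 kg, lying flat on the bench on the other side of the bin row with its bridge handle up; either way round fits. Origin: centre of the plate's underside; x along the long side, z up
- cover_grip (a point): Centre of the cover's handle bar: a dark straight bar 84 mm long (along the cover's x), 14 x 14 mm in section, 43 mm above the plate's underside (28 mm free below the bar, between its two posts, which stand 37 mm either side)
- bin_row: Fixed row of four open parts bins on a low bar, 320 mm long (x) x 100 mm wide (y) x 110 mm high, between the gearbox and the cover. Origin: centre of the underside
- tape: Black tape roll lying flat, 68 mm diameter, 19 mm high; bystander, origin under its centre
- spray: White spray can, 52 mm diameter, 140 mm high; bystander, origin under its centre
- carton: Cardboard carton 60 x 75 x 40 mm; bystander, origin under its centre
- wrench: Steel wrench, 170 mm long along its x, lying on the bench; bystander
- screwdriver: Screwdriver, 190 mm long along its x, lying on the bench; bystander
- measure: Tape measure, 70 x 42 x 65 mm high; bystander, origin under its centre
- bearing: Steel bearing ring lying flat, 52 mm diameter, 15 mm high; bystander, origin under its centre
Not all that is in view belongs to the job. Of the things that look like the cover, take the one that is farthest from the robot's base at the start.

How it is judged:
On the way, in this order (a step that is already met when the one before it is completed fails the run):
1. the can stands upright and released on the rubber pad (horizontal distance between can and pad below 0.035 m and height (world z) of can below 0.012 m and angle between can's own z axis and vertical below 0.1 rad and contact force between the fingers and can below 0.1 N and linear speed of can below 0.03 m/s), for 0.2 s.
2. the held cover passes above the row of bins (y of cover in the frame of bin_row between -0.06 and 0.06 m and height (world z) of cover above 0.11 m and contact force between the fingers and cover above 0.5 N), for 0.02 s.
At the end, for the whole second after the job is handed in: Can upright and released on the pad (centres within 35 mm). Cover held still by the gripper, underside 4 to 24 mm above the rim, centred within 10 mm, long side within 0.1 rad of the housing's (either way), tilt under 0.09 rad, touching neither gearbox nor can (all of step 1 and z of cover in the frame of gearbox_mouth between 0.004 and 0.024 m and horizontal distance between cover and gearbox_mouth below 0.01 m and angle between the x axis of cover and the x axis of gearbox, either way round below 0.1 rad and angle between cover's own z axis and vertical below 0.09 rad and contact force between cover and gearbox below 0.1 N and contact force between cover and can below 0.1 N and contact force between the fingers and cover above 1 N and linear speed of cover below 0.02 m/s); the arm keeps its last pose, push and grip.
It fails at once if the cover touches the gearbox (contact force between cover and gearbox above 1 N).
It fails at once if the can is dropped (unheld in mid-air) or tipped over ((height (world z) of can between 0.025 and 0.065 m and contact force between the fingers and can below 0.05 N and contact force between can and gearbox below 0.05 N) or angle between can's own z axis and vertical above 0.7 rad).
It fails at once if the bins are bumped (contact force between any of can, cover, the fingers, the arm and bin_row above 5 N).
It fails at once if a bystander is disturbed (distance of any of tape, spray, carton, wrench, screwdriver, measure, bearing from where it was at the start of the episode above 0.03 m or angle between spray's own z axis and vertical above 0.5 rad).
It also fails if it takes over 69 s, if anything falls off the work surface, if the arm or the gripper's body presses on something with over 40 N, if the wrist force passes 120 N, or if a joint passes its speed limit or range.

### The arm

A 6-joint arm with a two-finger parallel gripper is mounted at the origin on the work surface. World frame = base frame: x ahead of the robot, y to its left, z up, the work surface at z = 0. Lengths are in m, angles in rad, forces in N, time in s.
With the tool pointing down it reaches from about 0.375 to 0.975 m from the base axis. Payload 3.8 kg.
Tool frame: the origin (TCP) lies midway between the tips of the shut fingers; the grasp point (between the pads) lies 19 mm behind it; z points along the fingers, y is the line along which they close (so a half turn about z gives the same grasp; the last joint's range is limited). The gripper opens to 85 mm and grips with 20 to 120 N. Pads are 22 mm wide; open, the fingers measure 114 mm over their backs; the gripper's body (76 mm by 85 mm) begins 54 mm behind the grasp point. The pads swing forward as they close: fully open they stand 13 mm farther back than shut.
Start: joints at [1.076, 0.264, 1.604, -0, 1.274, -0.037], TCP at [0.298, 0.605, 0.231] pointing down, gripper open.
Joint ranges: [-2.63, 2.63], [-0.94, 2.18], [0.31, 2.57], [-1.31, 4.45], [0, 2.66], [-2.55, 2.55]. Speed limits (rad/s): [2.57, 2.57, 3.14, 3.14, 3.14, 3.14].

### API

Orientations are given as a rotation vector (axis times angle).
In Python, from workcell import * gives the robot as it stands. The module is installed in compiled form; this text tells all that it offers.
- The arm moves only by the tool apply_moves, never from a script. Its arguments are lists of equal length, an entry for each row: "fingers": the opening, from 0 (shut) to 1 (fully open); "travel": the shift along the tool's x, y, z normalised to -1 to 1, where 1 is 0.05 m, a list of three; "rotation": the turn, a rotation vector about the tool's x, y, z normalised to -1 to 1, where 1 is 6 degrees, a list of three. In form: {"fingers": [fingers, ...], "travel": [[dx, dy, dz], ...], "rotation": [[ax, ay, az], ...]}. A call has 1 to 12 rows; each row shifts and turns the commanded pose from where the row before left it, along the tool's axes as they then stand; what a row does not reach is not made up. A row lasts 1/10 s, in which the tool goes at most 50 mm and 8.59 degrees, less where a joint would pass 70% of its speed; a pose out of reach is approached as far as the arm can. A call with a number of a shift or a turn outside -1 to 1 is refused whole. A call with a gripper value outside its range is refused whole. The fingers move at their own pace and stop on an object; "newtons" is the grip in N (left out, the last holds). Time passes only in rows, so rows that do not move let the fingers close. It gives the time, the measured TCP pose, the force, the opening and the grip force at its end, in the units of the state.
- read_state(): the state, without advancing time (a new reading comes with each control period).
- read_camera(name): name is "side" or "top"; returns a dict with "image" (400x640x3 uint8, red, green, blue), "fx", "fy", "cx", "cy" (pixels), "k1" (the pictures are not rectified: a ray, as slopes to the right and down, at radius r is drawn at 1 + k1 r^2 times it, then the intrinsics apply), "extrinsics" (4x4, takes a point from world to camera coordinates). Camera axes: x right, y down, z forward; pixel columns grow to the right and rows downward; lengths in m; the calibration is good to about 2 mm. A picture is of the moment at which its call begins. There is no depth.
- finish_job(): hands the job in; it is judged then, once.
Trained networks look in the newest picture that a camera, given by its name, has taken for a name from the list of things; names that differ only in an ending like _2 or _b are one class to them, and where a whole thing is asked for, a point or a joint stands for the part that bears it (a point fixed in the world has none). Each returns a list of dicts, best first, with "p" (0 to 1); they miss things now and then, are a little off and sometimes report something else, mostly with a low value. They report only what shows in the picture. A call takes as long as a camera call. They do not tell look-alikes from the thing itself.
- regions_of(camera, name): "mask" (400x640 bool, what is visible of it) and "bbox" ([left, top, width, height] in pixels, round what is visible of it).
- tip_of(camera, name): "location" ([column, row] in pixels: a listed point, or the origin of a listed thing).
The state is a dict: "time": time; "q": joint angles; "joint_vel": joint speeds; "joint_torque": joint torques, N m; "tool_pos": TCP position; "tcp_rot": TCP orientation; "wrist_force": force on the tool from outside, world axes, zero at the start; "torque": the same for the moment, N m; "width": opening from 0.0 (shut) to 1.0 (fully open); "grip_force": force on a finger pad.
Only numpy, scipy, OpenCV 4.12 (cv2) and the standard library are available. Lean on these libraries where they do the work, as an engineer would, in place of code of your own. Each camera call takes 0.05 s, during which the arm holds its last target. There are 200 camera calls.

## Working session

There is one attempt and no reset: what is moved stays moved. The work goes in short steps, Python scripts to look and compute and a tool call to move; the robot and the scene stay as the last step left them, time stands still between calls to the robot, and variables do not carry over. Pictures are saved under pics/ and viewed, at most 12 in all, crops included, and the job is handed in when it is done.

Besides the shell and the picture viewer there is one more tool, called by a JSON object that holds its "api" and its "payload", one argument or row to a line. apply_moves: Moves the arm, as the interface text tells. Scaled input: -1 to 1 covers 0.05 m each way for a shift and 6 degrees each way for a turn. Its arguments: {"type":"object","properties":{"fingers":{"type":"array","items":{"type":"number"}},"travel":{"type":"array","items":{"type":"array","items":{"type":"number"}}},"rotation":{"type":"array","items":{"type":"array","items":{"type":"number"}}},"newtons":{"type":"number"}},"required":["fingers","travel","rotation"]}

```bash
mkdir -p pics; cat > h.py <<'E'
from workcell import *
import numpy as np, cv2
from scipy.spatial.transform import Rotation as R
def cam(n):
    return read_camera(n)
def ray(c,px):
    x=(px[0]-c["cx"])/c["fx"]; y=(px[1]-c["cy"])/c["fy"]
    rd=np.hypot(x,y); r=rd
    for _ in range(30): r=rd/(1+c["k1"]*r*r)
    s=r/rd if rd>0 else 1
    E=np.array(c["extrinsics"]); Rm=E[:3,:3]
    return -Rm.T@E[:3,3], Rm.T@np.array([x*s,y*s,1])
def atz(c,px,z):
    o,d=ray(c,px); return o+d*(z-o[2])/d[2]
def tri(rs):
    A=np.zeros((3,3));b=np.zeros(3)
    for o,d in rs:
        d=d/np.linalg.norm(d);P=np.eye(3)-np.outer(d,d);A+=P;b+=P@o
    p=np.linalg.solve(A,b)
    return p,[np.linalg.norm((np.eye(3)-np.outer(d,d)/(d@d))@(p-o)) for o,d in rs]
def proj(c,p):
    E=np.array(c["extrinsics"]);q=E[:3,:3]@np.array(p)+E[:3,3];x,y=q[0]/q[2],q[1]/q[2];f=1+c["k1"]*(x*x+y*y)
    return np.array([c["fx"]*x*f+c["cx"],c["fy"]*y*f+c["cy"]])
E
python3 - <<'E'
from h import *
print(read_state())
for n in("side","top"):
    c=cam(n);cv2.imwrite(f"pics/{n}0.png",c["image"][:,:,::-1])
    print(n,{k:v for k,v in c.items() if k!="image"})
    for t in["gearbox","gearbox_mouth","can","can_grip","pad","cover","cover_grip","bin_row","spray","tape","carton","wrench","screwdriver","measure","bearing"]:
        for d in tip_of(n,t)[:4]:
            print(n,t,round(d["p"],2),np.round(d["location"],1),np.round(atz(c,d["location"],{"can_grip":.195,"can":.08,"cover_grip":.043,"gearbox_mouth":.08}.get(t,0)),3))
E
```

```text
{'time': 0.0, 'q': array([ 1.07606638e+00,  2.64763650e-01,  1.60537350e+00,  2.61758711e-05,
        1.27371133e+00, -3.68801046e-02]), 'joint_vel': array([ 7.26027826e-05, -5.14784424e-04,  3.43341983e-04,  1.86379691e-05,
       -1.77927165e-04, -1.13544886e-04]), 'joint_torque': array([ 1.30972039e-03, -5.15101254e+01, -3.67319298e+01, -1.52814564e-04,
        1.31420323e-02, -2.32736693e-05]), 'tool_pos': array([0.29799661, 0.60484046, 0.22995523]), 'tcp_rot': array([-0.71279497, -3.05902625,  0.003408  ]), 'wrist_force': array([-0.41726846,  0.38105064,  0.15797316]), 'torque': array([ 0.02187104, -0.02492963,  0.01005366]), 'grip_force': 0.0, 'width': 0.9947949158302642}
side {'fx': 498.19903268881, 'fy': 498.19903268881, 'cx': 313.8451742305183, 'cy': 198.04771078880967, 'k1': -0.05361102466528623, 'extrinsics': array([[ 0.68803473, -0.72565794, -0.0053623 , -0.3689254 ],
       [-0.51934537, -0.48723094, -0.70205869,  0.38664357],
       [ 0.50684179,  0.48582565, -0.7120989 ,  1.12734273],
       [ 0.        ,  0.        ,  0.        ,  1.        ]])}
side gearbox 0.74 [408
[... 1914 characters left out ...]
7.4] [0.56  0.222 0.   ]
top cover 0.67 [238.2 297.2] [0.273 0.291 0.   ]
top cover_grip 0.95 [256.7 207.8] [0.554 0.234 0.043]
top cover_grip 0.56 [233.9 299.7] [0.27  0.296 0.043]
top bin_row 0.82 [326.4 201.4] [0.582 0.015 0.   ]
top spray 0.61 [401.1 152.5] [ 0.747 -0.228  0.   ]
top tape 0.59 [272.9 251. ] [0.42  0.184 0.   ]
top carton 0.9 [253.6 167. ] [0.692 0.254 0.   ]
top carton 0.32 [410.4 192.5] [ 0.615 -0.257  0.   ]
top wrench 0.64 [185.1 199.6] [0.581 0.473 0.   ]
top screwdriver 0.65 [468.7 181.4] [ 0.654 -0.448  0.   ]
top measure 0.9 [329.4 132. ] [0.812 0.008 0.   ]
top measure 0.61 [424.5 180.1] [ 0.656 -0.303  0.   ]
top bearing 0.47 [474.5 230. ] [ 0.496 -0.463  0.   ]
```

View pics/side0.png

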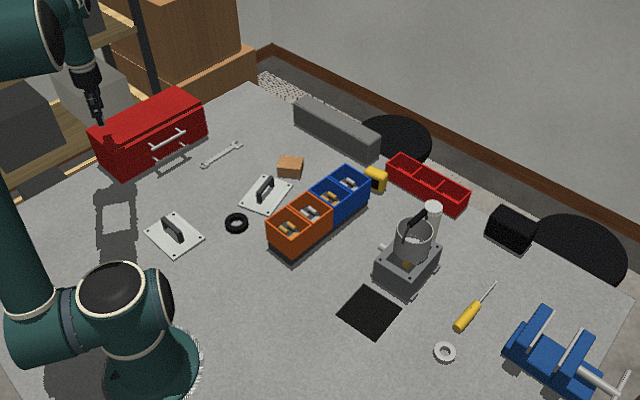

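View pics/top0.png

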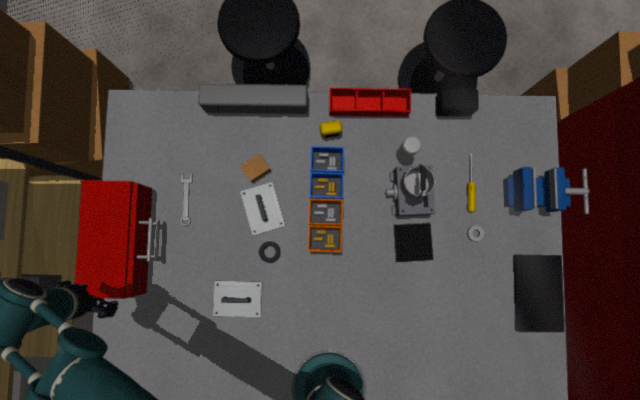

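The side view shows the can on the gearbox at about (412,235), the pad at (370,310), the bins at (318,215), the far cover at (265,193) and a nearer look-alike at (173,235). The top view agrees: far cover at (262,208), gearbox at (412,190), pad at (414,242). I'll measure the outlines and bars next.

```bash
python3 - <<'E'
from h import *
cs={n:cam(n) for n in("side","top")}
def rect(n,t,z):
    for d in regions_of(n,t)[:2]:
        m=d["mask"].astype(np.uint8)
        ct=max(cv2.findContours(m,0,1)[0],key=len).reshape(-1,2)
        P=np.array([atz(cs[n],p,z)[:2] for p in ct])
        r=cv2.minAreaRect((P*1000).astype(np.float32))
        print(n,t,round(d["p"],2),d["bbox"],np.round(r[0]),np.round(r[1]),round(r[2],1),int(m.sum()))
for n in cs:
    rect(n,"pad",.003);rect(n,"cover",.008);rect(n,"cover_grip",.043);rect(n,"gearbox",.08);rect(n,"can_grip",.195);rect(n,"can",.155)
    rect(n,"bin_row",.11);rect(n,"spray",.14)
for t,ref in(("can_grip",(.63,-.256,.195)),("cover_grip",(.554,.232,.043)),("gearbox_mouth",(.614,-.26,.08)),("can",(.63,-.25,.08))):
    rs=[]
    for n in cs:
        L=tip_of(n,t); 
        l=min(L,key=lambda d:np.linalg.norm(d["location"]-proj(cs[n],ref)))["location"]; rs.append(ray(cs[n],l))
    p,e=tri(rs);print(t,np.round(p,4),np.round(e,4))
a=cv2.resize(cs["top"]["image"][135:270,375:455],None,fx=4,fy=4,interpolation=2)
b=cv2.resize(cs["side"]["image"][190:325,350:450],None,fx=4,fy=4,interpolation=2)
cv2.imwrite("pics/crop1.png",np.hstack([a,b])[:,:,::-1])
a=cv2.resize(cs["top"]["image"][170:245,230:295],None,fx=6,fy=6,interpolation=2)
b=cv2.resize(cs["side"]["image"][160:235,230:295],None,fx=6,fy=6,interpolation=2)
cv2.imwrite("pics/crop2.png",np.hstack([a,b])[:,:,::-1])
E
```

```text
side pad 0.9 [337.2, 283.2, 64.3, 57.9] [ 452. -266.] [121. 121.] 4.2 2059
side pad 0.29 [278.3, 157.7, 22.0, 18.4] [694. 257.] [102.  83.] 34.9 517
side cover 0.78 [240.5, 174.6, 54.1, 47.8] [551. 216.] [159. 113.] 17.9 1343
side cover 0.74 [144.1, 213.3, 63.4, 48.9] [267. 290.] [116. 163.] 0.5 1707
side cover_grip 0.96 [232.7, 174.9, 57.8, 43.2] [531. 189.] [155. 113.] 17.5 1390
side cover_grip 0.69 [145.7, 210.1, 60.1, 49.8] [254. 259.] [112. 154.] 1.0 1697
side gearbox 0.6 [372.4, 242.1, 68.4, 57.2] [ 576. -276.] [199. 159.] 25.6 2441
side can_grip 0.84 [391.7, 210.5, 40.3, 53.1] [ 583. -275.] [170.  87.] 23.3 1591
side can 0.97 [395.5, 210.1, 38.2, 54.3] [ 612. -261.] [168.  89.] 30.0 1513
side spray 0.94 [425.7, 202.1, 16.4, 38.4] [ 699. -260.] [135.  49.] 33.2 435
top pad 0.59 [391.6, 221.1, 40.4, 39.8] [ 456. -261.] [126. 124.] 3.9 1448
top cover 0.85 [214.4, 280.9, 45.9, 36.0] [270. 293.] [109. 151.] 0.9 1680
top cover 0.62 [240.3, 181.7, 46.2, 54.0] [558. 219.] [151. 114.] 18.7 1609
top cover_grip 0.67 [238.9, 181.3, 48.2, 56.8] [554. 215.] [153. 111.] 15.8 1658
top cover_grip 0.6 [216.0, 279.7, 47.6, 37.8] [273. 285.] [109. 150.] 0.9 1707
top gearbox 0.55 [388.3, 165.5, 47.1, 50.0] [ 611. -239.] [151. 146.] 0.8 1156
top can_grip 0.72 [398.3, 161.8, 37.3, 38.5] [ 618. -236.] [ 85. 101.] 45.1 908
top can_grip 0.46 [259.9, 241.0, 22.5, 24.0] [422. 172.] [55. 58.] 0.8 264
top can 0.77 [397.1, 165.3, 38.9, 32.8] [ 625. -244.] [ 90. 104.] 45.1 919
top can 0.55 [237.9, 182.2, 50.2, 57.9] [544. 201.] [137. 102.] 18.2 1637
top bin_row 0.6 [304.6, 144.7, 43.3, 101.2] [582.  18.] [101. 316.] 88.4 3424
top spray 0.7 [395.4, 133.3, 26.5, 31.2] [ 728. -220.] [48. 86.] 45.6 420
can_grip [ 0.633  -0.2557  0.1912] [0.0054 0.0054]
cover_grip [0.5543 0.23   0.028 ] [0.0029 0.0029]Traceback (most recent call last):
  File "<stdin>", line 17, in <module>
ValueError: min() iterable argument is empty
```

```bash
python3 - <<'E'
from h import *
cs={n:cam(n) for n in("side","top")}
def up(n,r0,r1,c0,c1,f): return cv2.resize(cs[n]["image"][r0:r1,c0:c1],None,fx=f,fy=f,interpolation=cv2.INTER_NEAREST)
cv2.imwrite("pics/crop1.png",np.hstack([up("top",160,220,380,440,6),up("side",195,255,380,440,6)])[:,:,::-1])
cv2.imwrite("pics/crop2.png",np.hstack([up("top",175,240,230,290,6),up("side",165,230,235,300,6)])[:,:,::-1])
E
```

```text
(no output)
```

View pics/crop1.png

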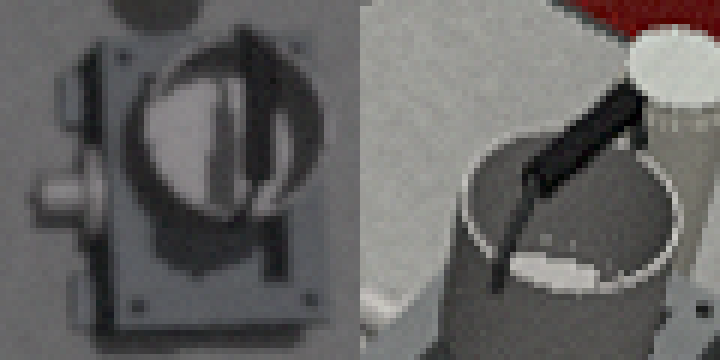

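View pics/crop2.png

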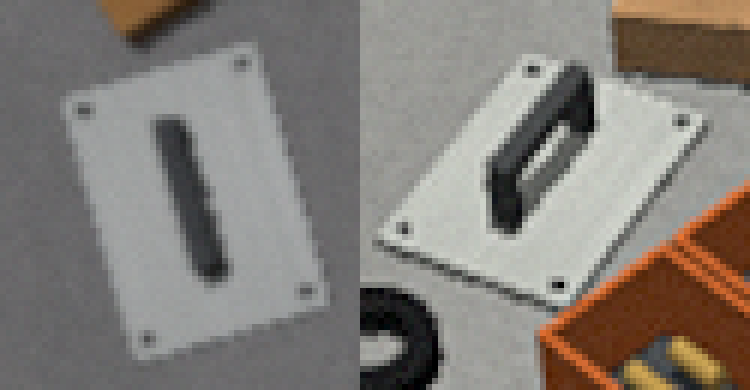

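The crops show the can bar in the top view from about (421,165) to (424,191), and in the side view from (425,211) to (410,224). The rim screws and the four cover screws are clear in both views. I'll compute poses from these.

```bash
python3 - <<'E'
from h import *
T=cam("top");S=cam("side")
t=lambda x,y,c0,r0:(c0+x/6-.5,r0+y/6-.5)
def show(nm,c,pts,z):
    W=np.array([atz(c,p,z) for p in pts])[:,:2]; print(nm,np.round(W,4).tolist(),"mean",np.round(W.mean(0),4)); return W
gt=[t(x,y,380,160) for x,y in[(125,57),(297,47),(138,308),(310,298)]]
G=show("gear screws",T,gt,.08)
for a,b in((0,2),(1,3)):print("yaw x",np.degrees(np.arctan2(*(G[a]-G[b])[::-1])))
for a,b in((0,1),(2,3)):v=G[a]-G[b];print("yaw y",np.degrees(np.arctan2(-v[0],v[1])))
ct=[t(x,y,230,175) for x,y in[(84,110),(243,63),(307,290),(148,338)]]
cs_=[t(x-360,y,235,165) for x,y in[(531,68),(683,120),(558,284),(404,228)]]
for n,c,p in(("T",T,ct),("S",S,cs_)):
    C=show("cover "+n,c,p,.008)
    for a,b in((0,3),(1,2)):print(" yaw",np.degrees(np.arctan2(*(C[a]-C[b])[::-1])))
for a,b in zip(ct,cs_): p,e=tri([ray(T,a),ray(S,b)]);print(np.round(p,4),np.round(e[0],4))
# bars: ends (center of bar)
B=[((173,120),(578,75)),((213,275),(505,165))]
for a,b in B:
    p,e=tri([ray(T,t(*a,230,175)),ray(S,t(b[0]-360,b[1],235,165))]);print("coverbar end(top)",np.round(p,4),np.round(e[0],4))
B=[((246,30),(632,97)),((262,182),(540,175))]
for a,b in B:
    p,e=tri([ray(T,t(*a,380,160)),ray(S,t(b[0]-360,b[1],380,195))]);print("canbar end",np.round(p,4),np.round(e[0],4))
# can rim ellipse centre
p,e=tri([ray(T,t(230,130,380,160)),ray(S,t(572-360,212,380,195))]);print("can rim centre",p,e[0])
st=read_state();print(R.from_rotvec(st["tcp_rot"]).as_matrix().round(3))
E
```

```text
gear screws [[0.6767, -0.21], [0.6832, -0.2985], [0.5476, -0.2159], [0.5539, -0.3035]] mean [ 0.6154 -0.257 ]
yaw x 2.6398168428271793
yaw x 2.2449205404568566
yaw y 4.211249310472933
yaw y 4.117983417751854
cover T [[0.6052, 0.2831], [0.6319, 0.1982], [0.5101, 0.1609], [0.4833, 0.245]] mean [0.5576 0.2218]
 yaw 17.33947065858495
 yaw 17.043533687966917
cover S [[0.6025, 0.283], [0.6295, 0.1968], [0.507, 0.1589], [0.4804, 0.2428]] mean [0.5548 0.2204]
 yaw 18.248354539895047
 yaw 17.181042396485783
[0.6046 0.2841 0.006 ] 0.001
[0.632  0.1989 0.0049] 0.0004
[0.5099 0.1617 0.0038] 0.0006
[0.4831 0.246  0.0037] 0.0004
coverbar end(top) [0.5945 0.2316 0.0416] 0.0024
coverbar end(top) [0.5159 0.2044 0.0521] 0.0017
canbar end [ 0.6711 -0.2483  0.1827] 0.0002
canbar end [ 0.5971 -0.2521  0.1982] 0.0006
can rim centre [ 0.63072635 -0.25038199  0.14606362] 0.0022370376699852013
[[-0.897  0.442 -0.   ]
 [ 0.442  0.897  0.   ]
 [ 0.     0.    -1.   ]]
```

{"api": "apply_moves", "payload": {
  "fingers": [1,1,1,1,1,1,1],
  "travel": [
    [0,0,-0.4],
    [0,0,-0.4],
    [0,0,-0.4],
    [0,0,-0.4],
    [0,0,-0.4],
    [0,0,0],
    [0,0,0]
  ],
  "rotation": [
    [0,0,-0.97],
    [0,0,-0.97],
    [0,0,-0.97],
    [0,0,-0.97],
    [0,0,-0.97],
    [0,0,0],
    [0,0,0]
  ]
}}

```text
time: 3.7
tool_pos: [0.2984, 0.6057, 0.3314]
tcp_rot: [-0.075, 3.14, 0.001]
wrist_force: [0.8, 1.1, -0.6]
width: 1.003
grip_force: 0.0
```

{"api": "apply_moves", "payload": {
  "fingers": [1,1,1,1,1,1,1,1,1,1,1,1],
  "travel": [
    [-0.24,-0.73,0],
    [-0.24,-0.73,0],
    [-0.24,-0.73,0],
    [-0.24,-0.73,0],
    [-0.24,-0.73,0],
    [-0.24,-0.73,0],
    [-0.24,-0.73,0],
    [-0.24,-0.73,0],
    [-0.24,-0.73,0],
    [-0.24,-0.73,0],
    [-0.24,-0.73,0],
    [-0.24,-0.73,0]
  ],
  "rotation": [
    [0,0,0],
    [0,0,0],
    [0,0,0],
    [0,0,0],
    [0,0,0],
    [0,0,0],
    [0,0,0],
    [0,0,0],
    [0,0,0],
    [0,0,0],
    [0,0,0],
    [0,0,0]
  ]
}}

```text
time: 4.9
tool_pos: [0.4635, 0.1735, 0.3292]
tcp_rot: [0.075, -3.138, 0.001]
wrist_force: [1.2, 1.0, 0.1]
width: 0.997
grip_force: 0.0
```

{"api": "apply_moves", "payload": {
  "fingers": [1,1,1,1,1,1,1,1,1,1,1,1],
  "travel": [
    [-0.24,-0.73,0],
    [-0.24,-0.73,0],
    [-0.24,-0.73,0],
    [-0.24,-0.73,0],
    [-0.24,-0.73,0],
    [-0.24,-0.73,0],
    [-0.24,-0.73,0],
    [-0.24,-0.73,0],
    [-0.24,-0.73,0],
    [-0.24,-0.73,0],
    [0,0,0],
    [0,0,0]
  ],
  "rotation": [
    [0,0,0],
    [0,0,0],
    [0,0,0],
    [0,0,0],
    [0,0,0],
    [0,0,0],
    [0,0,0],
    [0,0,0],
    [0,0,0],
    [0,0,0],
    [0,0,0],
    [0,0,0]
  ]
}}

```text
time: 6.1
tool_pos: [0.6014, -0.1836, 0.3288]
tcp_rot: [0.074, -3.137, -0.003]
wrist_force: [-0.2, 0.9, 0.3]
width: 1.0
grip_force: 0.0
```

{"api": "apply_moves", "payload": {
  "fingers": [1,1,1,1,1,1,1,1],
  "travel": [
    [-0.29,-0.69,0],
    [-0.29,-0.69,0],
    [0,0,0],
    [0,0,0.5],
    [0,0,0.5],
    [0,0,0.5],
    [0,0,0.5],
    [0,0,0]
  ],
  "rotation": [
    [0,0,0],
    [0,0,0],
    [0,0,0],
    [0,0,0],
    [0,0,0],
    [0,0,0],
    [0,0,0],
    [0,0,0]
  ]
}}

```text
time: 6.9
tool_pos: [0.6313, -0.2474, 0.2259]
tcp_rot: [0.08, -3.132, -0.007]
wrist_force: [-0.2, 0.8, -0.4]
width: 1.001
grip_force: 0.0
```

```bash
python3 - <<'E'
from h import *
st=read_state();print(st["tool_pos"],st["tcp_rot"])
S=cam("side");T=cam("top")
for n,c in(("side",S),("top",T)):
    for d in tip_of(n,"can_grip")[:2]:print(n,d["p"],d["location"],atz(c,d["location"],.195))
im=S["image"].copy()
up=lambda a:cv2.resize(a,None,fx=5,fy=5,interpolation=cv2.INTER_NEAREST)
cv2.imwrite("pics/c3.png",np.hstack([up(T["image"][140:240,375:445]),up(im[170:270,380:450])])[:,:,::-1])
E
```

```text
[ 0.63133108 -0.24737352  0.22585754] [ 0.07978396 -3.13184118 -0.00746416]
side 0.82 [418.1, 218.4] [ 0.62799984 -0.25619243  0.195     ]
top 0.85 [424.7, 178.8] [ 0.62830775 -0.25701868  0.195     ]
```

View pics/c3.png

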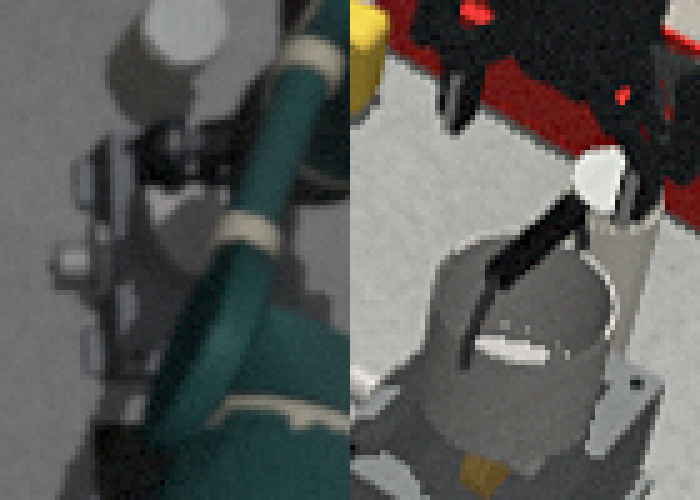

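The fingers straddle the bar. In the side view the tips are near (402,196) and (434,214), and the bar centre is at (418,218). I'll shift 6 mm in y, then descend and grip.

{"api": "apply_moves", "payload": {
  "fingers": [1,1,1,1,1,0,0,0,0,0,0,0],
  "travel": [
    [0,-0.12,0],
    [0,0,0.35],
    [0,0,0.35],
    [0,0,0.3],
    [0,0,0],
    [0,0,0],
    [0,0,0],
    [0,0,0],
    [0,0,0],
    [0,0,0],
    [0,0,0],
    [0,0,0]
  ],
  "rotation": [
    [0,0,0],
    [0,0,0],
    [0,0,0],
    [0,0,0],
    [0,0,0],
    [0,0,0],
    [0,0,0],
    [0,0,0],
    [0,0,0],
    [0,0,0],
    [0,0,0],
    [0,0,0]
  ],
  "newtons": 50
}}

```text
time: 8.3
tool_pos: [0.6353, -0.2566, 0.1818]
tcp_rot: [-0.079, 3.14, -0.0]
wrist_force: [0.7, 1.8, 2.7]
width: 0.154
grip_force: 54.0
```

{"api": "apply_moves", "payload": {
  "fingers": [0,0,0,0,0,0,0,0,0],
  "travel": [
    [0,0,-0.1],
    [0,0,-0.2],
    [0,0,-0.2],
    [0,0,-0.2],
    [0,0,-0.2],
    [0,0,-0.2],
    [0,0,-0.1],
    [0,0,0],
    [0,0,0]
  ],
  "rotation": [
    [0,0,0],
    [0,0,0],
    [0,0,0],
    [0,0,0],
    [0,0,0],
    [0,0,0],
    [0,0,0],
    [0,0,0],
    [0,0,0]
  ]
}}

```text
time: 9.2
tool_pos: [0.6348, -0.2567, 0.2411]
tcp_rot: [0.079, -3.14, -0.0]
wrist_force: [-0.4, 0.3, -2.2]
width: 0.148
grip_force: 53.5
```

{"api": "apply_moves", "payload": {
  "fingers": [0,0,0,0,0,0,0,0,0,0,0,0],
  "travel": [
    [0.15,0,0],
    [0.3,0,0],
    [0.4,0,0],
    [0.45,0,0],
    [0.5,0,0],
    [0.5,0,0],
    [0.45,0,0],
    [0.4,0,0],
    [0.3,0,0],
    [0.15,0,0],
    [0,0,0],
    [0,0,0]
  ],
  "rotation": [
    [0,0,0],
    [0,0,0],
    [0,0,0],
    [0,0,0],
    [0,0,0],
    [0,0,0],
    [0,0,0],
    [0,0,0],
    [0,0,0],
    [0,0,0],
    [0,0,0],
    [0,0,0]
  ]
}}

```text
time: 10.4
tool_pos: [0.4557, -0.2659, 0.2415]
tcp_rot: [-0.078, 3.14, -0.0]
wrist_force: [0.0, 0.1, -2.9]
width: 0.148
grip_force: 53.4
```

```bash
python3 - <<'E'
from h import *
st=read_state();print(st["time"],st["tool_pos"],st["tcp_rot"],st["grip_force"],st["wrist_force"],st["width"])
S=cam("side");T=cam("top")
for n,c in(("side",S),("top",T)):
  for t,z in(("can",.06),("pad",0),("gearbox_mouth",.08)):
    for d in tip_of(n,t)[:2]:print(n,t,d["p"],d["location"],atz(c,d["location"],z).round(4))
cv2.imwrite("pics/s4.png",S["image"][:,:,::-1])
E
```

```text
10.4 [ 0.45567044 -0.26587448  0.24145043] [-7.84594978e-02  3.13968914e+00 -3.80934941e-04] 53.444443345069885 [ 0.01891783  0.12314966 -2.8769549 ] 0.14756656855168576
side can 0.87 [373.6, 280.0] [ 0.499  -0.2382  0.06  ]
side pad 0.83 [368.9, 310.7] [ 0.4554 -0.2645  0.    ]
side gearbox_mouth 0.65 [407.6, 254.9] [ 0.6051 -0.2604  0.08  ]
side gearbox_mouth 0.46 [408.7, 271.2] [ 0.5659 -0.2923  0.08  ]
top can 0.9 [421.1, 242.7] [ 0.452  -0.2764  0.06  ]
top pad 0.67 [415.6, 241.7] [ 0.4559 -0.2727  0.    ]
top gearbox_mouth 0.96 [413.2, 192.0] [ 0.6059 -0.2491  0.08  ]
```

View pics/s4.png

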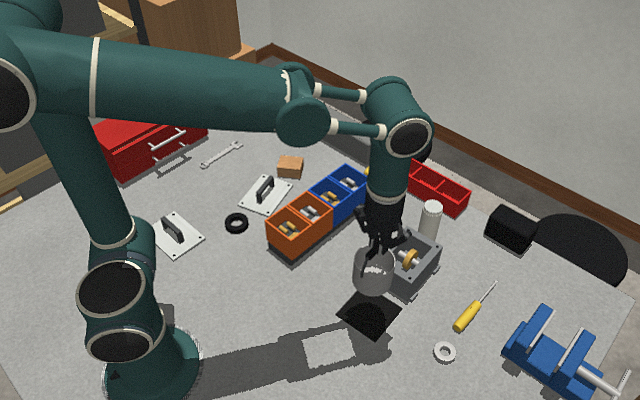

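The can hangs level in the grip above the pad, at about (373,275) over the pad at (370,315). Lowering now.

{"api": "apply_moves", "payload": {
  "fingers": [0,0,0,0,0,0,0,0,0,0,0],
  "travel": [
    [0,0,0.2],
    [0,0,0.4],
    [0,0,0.4],
    [0,0,0.4],
    [0,0,0.4],
    [0,0,0.3],
    [0,0,0.2],
    [0,0,0.1],
    [0,0,0.1],
    [0,0,0.05],
    [0,0,0]
  ],
  "rotation": [
    [0,0,0],
    [0,0,0],
    [0,0,0],
    [0,0,0],
    [0,0,0],
    [0,0,0],
    [0,0,0],
    [0,0,0],
    [0,0,0],
    [0,0,0],
    [0,0,0]
  ]
}}

```text
time: 11.9
tool_pos: [0.4554, -0.2659, 0.114]
tcp_rot: [-0.079, 3.14, -0.0]
wrist_force: [-0.2, -0.5, -2.8]
width: 0.15
grip_force: 53.4
```

{"api": "apply_moves", "payload": {
  "fingers": [0,0,0,0],
  "travel": [
    [0,0,0.05],
    [0,0,0.05],
    [0,0,0],
    [0,0,0]
  ],
  "rotation": [
    [0,0,0],
    [0,0,0],
    [0,0,0],
    [0,0,0]
  ]
}}

```text
time: 12.3
tool_pos: [0.4551, -0.2657, 0.1088]
tcp_rot: [0.079, -3.141, 0.0]
wrist_force: [-1.0, 0.5, -2.6]
width: 0.151
grip_force: 53.4
```

{"api": "apply_moves", "payload": {
  "fingers": [0,0,0],
  "travel": [
    [0,0,0.05],
    [0,0,0],
    [0,0,0]
  ],
  "rotation": [
    [0,0,0],
    [0,0,0],
    [0,0,0]
  ]
}}

```text
time: 12.6
tool_pos: [0.4551, -0.2657, 0.1062]
tcp_rot: [0.079, -3.14, -0.0]
wrist_force: [0.0, -0.4, -2.6]
width: 0.151
grip_force: 53.4
```

{"api": "apply_moves", "payload": {
  "fingers": [0,0,0],
  "travel": [
    [0,0,0.03],
    [0,0,0],
    [0,0,0]
  ],
  "rotation": [
    [0,0,0],
    [0,0,0],
    [0,0,0]
  ]
}}

```text
time: 12.9
tool_pos: [0.4553, -0.2658, 0.1049]
tcp_rot: [-0.079, 3.14, -0.0]
wrist_force: [-0.1, 0.6, -2.5]
width: 0.15
grip_force: 53.5
```

{"api": "apply_moves", "payload": {
  "fingers": [0,0,0],
  "travel": [
    [0,0,0.03],
    [0,0,0],
    [0,0,0]
  ],
  "rotation": [
    [0,0,0],
    [0,0,0],
    [0,0,0]
  ]
}}

```text
time: 13.2
tool_pos: [0.4558, -0.2658, 0.1048]
tcp_rot: [-0.078, 3.139, -0.0]
wrist_force: [-1.6, 2.2, 6.3]
width: 0.152
grip_force: 54.7
```

{"api": "apply_moves", "payload": {
  "fingers": [0,0,0],
  "travel": [
    [0,0,0.03],
    [0,0,0],
    [0,0,0]
  ],
  "rotation": [
    [0,0,0],
    [0,0,0],
    [0,0,0]
  ]
}}

```text
time: 13.5
tool_pos: [0.4562, -0.2658, 0.1048]
tcp_rot: [-0.078, 3.139, -0.0]
wrist_force: [-3.6, 4.8, 13.7]
width: 0.15
grip_force: 55.8
```

The can is on the pad. I'll relieve the push, release and rise straight up.

{"api": "apply_moves", "payload": {
  "fingers": [0,1,1,1,1,1,1,1,1,1,1,1],
  "travel": [
    [0,0,-0.04],
    [0,0,0],
    [0,0,0],
    [0,0,0],
    [0,0,0],
    [0,0,0],
    [0,0,0],
    [0,0,0],
    [0,0,0],
    [0,0,-0.2],
    [0,0,-0.4],
    [0,0,-0.6]
  ],
  "rotation": [
    [0,0,0],
    [0,0,0],
    [0,0,0],
    [0,0,0],
    [0,0,0],
    [0,0,0],
    [0,0,0],
    [0,0,0],
    [0,0,0],
    [0,0,0],
    [0,0,0],
    [0,0,0]
  ]
}}

```text
time: 14.7
tool_pos: [0.4539, -0.2649, 0.1632]
tcp_rot: [0.079, -3.137, -0.003]
wrist_force: [-0.0, 0.1, -0.3]
width: 1.001
grip_force: 0.0
```

{"api": "apply_moves", "payload": {
  "fingers": [1,1,1,1,1],
  "travel": [
    [0,0,-0.8],
    [0,0,-0.8],
    [0,0,-0.6],
    [0,0,0],
    [0,0,0]
  ],
  "rotation": [
    [0,0,0],
    [0,0,0],
    [0,0,0],
    [0,0,0],
    [0,0,0]
  ]
}}

```text
time: 15.2
tool_pos: [0.4556, -0.266, 0.2754]
tcp_rot: [-0.079, 3.138, -0.003]
wrist_force: [-0.9, -0.1, 0.4]
width: 0.996
grip_force: 0.0
```

```bash
python3 - <<'E'
from h import *
st=read_state();print(st["time"],st["tool_pos"],st["tcp_rot"],st["wrist_force"],st["width"])
S=cam("side");T=cam("top")
for n,c in(("side",S),("top",T)):
  for t,z in(("can",.003),("can_grip",.118),("pad",0),("gearbox_mouth",.08),("cover_grip",.043),("cover",0)):
    for d in tip_of(n,t)[:2]:print(n,t,round(d["p"],2),d["location"],atz(c,d["location"],z).round(4))
up=lambda a:cv2.resize(a,None,fx=4,fy=4,interpolation=cv2.INTER_NEAREST)
cv2.imwrite("pics/c5.png",np.hstack([up(T["image"][150:270,375:455]),up(S["image"][215:335,335:445])])[:,:,::-1])
E
```

```text
15.2 [ 0.45563049 -0.26604354  0.2754144 ] [-7.86718649e-02  3.13821859e+00 -2.54050242e-03] [-0.87384935 -0.09872771  0.3560692 ] 0.9957325911171117
side can 0.56 [371.3, 311.4] [ 0.4563 -0.2711  0.003 ]
side can 0.49 [409.4, 274.0] [ 0.6128 -0.273   0.003 ]
side can_grip 0.58 [370.8, 288.7] [ 0.4405 -0.2709  0.118 ]
side gearbox_mouth 0.88 [410.0, 254.6] [ 0.61   -0.2643  0.08  ]
side cover_grip 0.95 [174.4, 225.1] [0.2751 0.2845 0.043 ]
side cover_grip 0.68 [261.0, 185.1] [0.5474 0.2274 0.043 ]
side cover 0.8 [268.3, 194.0] [0.564  0.2178 0.    ]
side cover 0.59 [174.3, 235.2] [0.2687 0.2911 0.    ]
top can 0.8 [412.6, 245.5] [ 0.4436 -0.2623  0.003 ]
top can_grip 0.92 [420.2, 241.9] [ 0.4534 -0.2604  0.118 ]
top pad 0.64 [414.5, 244.8] [ 0.4459 -0.2691  0.    ]
top gearbox_mouth 0.62 [416.5, 190.9] [ 0.6095 -0.2592  0.08  ]
top cover_grip 0.87 [235.1, 301.4] [0.265  0.2918 0.043 ]
top cover_grip 0.56 [259.9, 208.2] [0.553  0.2237 0.043 ]
top cover 0.88 [238.2, 297.5] [0.272  0.2908 0.    ]
top cover 0.52 [402.0, 154.2] [ 0.741  -0.2305  0.    ]
```

View pics/c5.png

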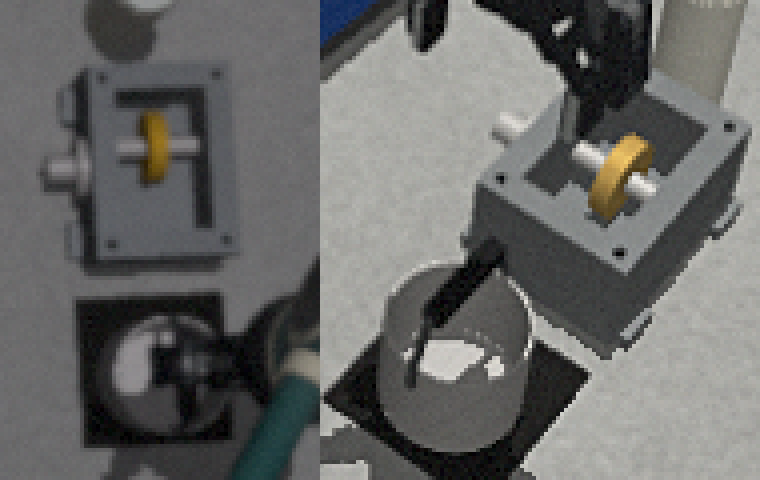

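The can stands upright on the pad, around (370,300) in the side view, and the gearbox is fully visible. Next is the cover. I'll measure the rim once the arm is clear.

{"api": "apply_moves", "payload": {
  "fingers": [1,1,1,1,1,1,1,1,1,1,1,1],
  "travel": [
    [-0.2,0.8,0],
    [-0.2,0.8,0],
    [-0.2,0.8,0],
    [-0.2,0.8,0],
    [-0.2,0.8,0],
    [-0.2,0.8,0],
    [-0.2,0.8,0],
    [-0.2,0.8,0],
    [-0.2,0.8,0],
    [-0.2,0.8,0],
    [-0.2,0.8,0],
    [-0.28,0.8,0]
  ],
  "rotation": [
    [0,0,0],
    [0,0,0],
    [0,0,0],
    [0,0,0],
    [0,0,0],
    [0,0,0],
    [0,0,0],
    [0,0,0],
    [0,0,0],
    [0,0,0],
    [0,0,0],
    [0,0,0]
  ]
}}

```text
time: 17.1
tool_pos: [0.5549, 0.2217, 0.274]
tcp_rot: [-0.079, 3.14, -0.0]
wrist_force: [0.7, 0.3, 0.8]
width: 0.998
grip_force: 0.0
```

{"api": "apply_moves", "payload": {
  "fingers": [1,1,1,1,1,1],
  "travel": [
    [0,0,0.5],
    [0,0,0.5],
    [0,0,0.5],
    [0,0,0.5],
    [0,0,0],
    [0,0,0]
  ],
  "rotation": [
    [0,0,-0.8],
    [0,0,-0.8],
    [0,0,-0.8],
    [0,0,0],
    [0,0,0],
    [0,0,0]
  ]
}}

```text
time: 17.7
tool_pos: [0.5548, 0.2198, 0.1737]
tcp_rot: [0.471, -3.105, 0.0]
wrist_force: [-0.0, -0.3, 0.5]
width: 0.999
grip_force: 0.0
```

```bash
python3 - <<'E'
from h import *
st=read_state();print(st["time"],st["tool_pos"],st["tcp_rot"],st["width"])
y=R.from_rotvec(st["tcp_rot"]).as_matrix()[:,1];print("yaw",np.degrees(np.arctan2(y[1],y[0])))
S=cam("side");T=cam("top")
L=[]
for i in range(6):
  if i: S=cam("side");T=cam("top")
  for n,c in(("side",S),("top",T)):
    for d in tip_of(n,"gearbox_mouth")[:1]:print(n,round(d["p"],2),d["location"],atz(c,d["location"],.08).round(4))
up=lambda a,f:cv2.resize(a,None,fx=f,fy=f,interpolation=cv2.INTER_CUBIC)
a=up(T["image"][160:215,385:445],6);b=up(S["image"][225:305,370:450],5)
b=b[:330]if b.shape[0]>330 else b
cv2.imwrite("pics/c6.png",np.hstack([a,b])[:,:,::-1]);print(a.shape,b.shape)
np.savez("g.npz",T=T["image"],S=S["image"])
E
```

```text
17.7 [0.55475992 0.21976659 0.17365384] [ 4.71258338e-01 -3.10488655e+00  3.87042923e-04] 0.9991450537867265
yaw 107.26091749673957
side 0.71 [411.8, 254.4] [ 0.6137 -0.2672  0.08  ]
top 0.62 [415.0, 192.0] [ 0.606  -0.2546  0.08  ]
side 0.89 [410.7, 252.0] [ 0.6181 -0.2606  0.08  ]
top 0.87 [415.3, 191.3] [ 0.6082 -0.2555  0.08  ]
side 0.55 [408.7, 253.7] [ 0.6101 -0.2602  0.08  ]
top 0.94 [413.6, 192.9] [ 0.6032 -0.2503  0.08  ]
side 0.88 [409.5, 253.9] [ 0.611 -0.262  0.08 ]
top 0.7 [415.0, 191.3] [ 0.6082 -0.2546  0.08  ]
side 0.9 [409.0, 252.6] [ 0.6135 -0.2586  0.08  ]
top 0.66 [413.6, 190.8] [ 0.6097 -0.2503  0.08  ]
side 0.63 [236.6, 226.3] [0.3727 0.127  0.08  ]
top 0.21 [468.1, 183.7] [ 0.6341 -0.4183  0.08  ]
(330, 360, 3) (330, 400, 3)
```

View pics/c6.png

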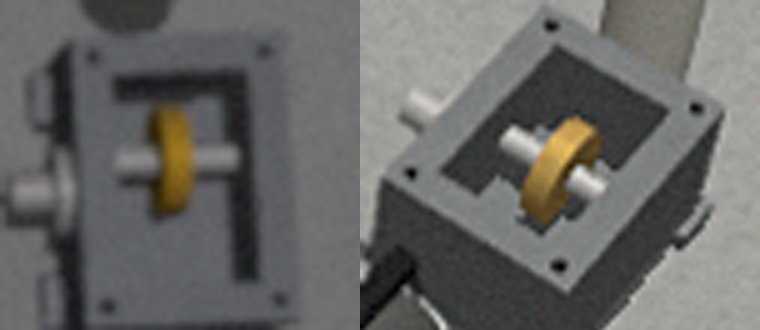

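The gearbox rim screws are clear in both views: top crop (94,55), (264,50), (108,306), (280,300), and side crop (551,25), (696,107), (411,173), (559,266).

{"api": "apply_moves", "payload": {
  "fingers": [1,1,1,1,1,1,1,1],
  "travel": [
    [0,0,0.4],
    [0,0,0.5],
    [0,0,0.5],
    [0,0,0.5],
    [0,0,0.4],
    [0,0,0.3],
    [0,0,0.2],
    [0,0,0]
  ],
  "rotation": [
    [0,0,0],
    [0,0,0],
    [0,0,0],
    [0,0,0],
    [0,0,0],
    [0,0,0],
    [0,0,0],
    [0,0,0]
  ]
}}

```text
time: 19.7
tool_pos: [0.5539, 0.2195, 0.0323]
tcp_rot: [0.471, -3.103, 0.001]
wrist_force: [-1.6, 0.3, -0.4]
width: 0.998
grip_force: 0.0
```

```bash
python3 - <<'E'
from h import *
S=cam("side");T=cam("top");st=read_state();print(st["tool_pos"],st["time"],st["wrist_force"])
t=lambda x,y,c0,r0,s:(c0+x/s-.5+.5/s,r0+y/s-.5+.5/s)
gt=[t(x,y,385,160,6) for x,y in[(94,55),(264,50),(108,306),(280,300)]]
gs=[t(x-360,y,370,225,5) for x,y in[(551,25),(696,107),(411,173),(559,266)]]
for n,c,p in(("T",T,gt),("S",S,gs)):
    G=np.array([atz(c,q,.08)[:2] for q in p]);print(n,G.round(4).tolist(),G.mean(0).round(4))
    for a,b in((0,2),(1,3)):print(" yawx",np.degrees(np.arctan2(*(G[a]-G[b])[::-1])))
    for a,b in((0,1),(2,3)):v=G[a]-G[b];print(" yawy",np.degrees(np.arctan2(-v[0],v[1])))
P=[tri([ray(T,a),ray(S,b)]) for a,b in zip(gt,gs)]
for p,e in P:print(p.round(4),round(e[0],4))
print("mean",np.mean([p for p,e in P],0).round(4))
up=lambda a,f:cv2.resize(a,None,fx=f,fy=f,interpolation=cv2.INTER_CUBIC)
cv2.imwrite("pics/c7.png",np.hstack([up(T["image"][160:250,225:300],5),up(S["image"][150:240,230:305],5)])[:,:,::-1])
E
```

```text
[0.55549478 0.22005853 0.03432418] 19.8 [-0.33562818  0.45909103  0.54532136]
T [[0.6775, -0.2097], [0.6814, -0.2972], [0.5484, -0.2162], [0.5527, -0.3038]] [ 0.615  -0.2567]
 yawx 2.8658329395846556
 yawx 2.9428202740365212
 yawy 2.5522540655616837
 yawy 2.789149159145013
S [[0.6741, -0.2109], [0.6797, -0.2981], [0.5466, -0.2177], [0.551, -0.3051]] [ 0.6129 -0.258 ]
 yawx 3.0481759861362585
 yawx 3.132211641626906
 yawy 3.667750236044236
 yawy 2.922640015958467
[ 0.6776 -0.2098  0.0765] 0.0008
[ 0.6817 -0.2975  0.0779] 0.0002
[ 0.5485 -0.2166  0.0772] 0.0001
[ 0.5528 -0.3044  0.0774] 0.0001
mean [ 0.6152 -0.2571  0.0772]
```

View pics/c7.png

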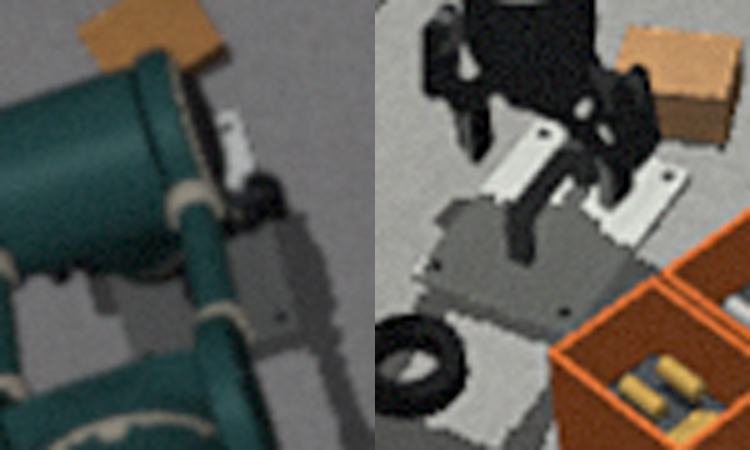

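The fingers straddle the bridge handle, with tips near (325,182) and (353,190) in the side view, so I'll go 10 mm lower and grip. The gearbox is at (0.614,-0.257), yaw 3.0°.

{"api": "apply_moves", "payload": {
  "fingers": [1,1,1,0,0,0,0,0,0,0,0],
  "travel": [
    [0,0,0.1],
    [0,0,0.1],
    [0,0,0],
    [0,0,0],
    [0,0,0],
    [0,0,0],
    [0,0,0],
    [0,0,0],
    [0,0,0],
    [0,0,0],
    [0,0,0]
  ],
  "rotation": [
    [0,0,0],
    [0,0,0],
    [0,0,0],
    [0,0,0],
    [0,0,0],
    [0,0,0],
    [0,0,0],
    [0,0,0],
    [0,0,0],
    [0,0,0],
    [0,0,0]
  ],
  "newtons": 70
}}

```text
time: 20.9
tool_pos: [0.5552, 0.2199, 0.0241]
tcp_rot: [-0.472, 3.105, 0.0]
wrist_force: [-0.5, 0.2, 3.3]
width: 0.15
grip_force: 69.3
```

{"api": "apply_moves", "payload": {
  "fingers": [0,0,0,0,0,0,0,0],
  "travel": [
    [0,0,-0.1],
    [0,0,-0.3],
    [0,0,-0.5],
    [0,0,-0.5],
    [0,0,-0.4],
    [0,0,-0.2],
    [0,0,0],
    [0,0,0]
  ],
  "rotation": [
    [0,0,0],
    [0,0,0],
    [0,0,0],
    [0,0,0],
    [0,0,0],
    [0,0,0],
    [0,0,0],
    [0,0,0]
  ]
}}

```text
time: 21.7
tool_pos: [0.5543, 0.2197, 0.1232]
tcp_rot: [0.472, -3.105, 0.0]
wrist_force: [-0.2, -0.1, -5.5]
width: 0.15
grip_force: 68.6
```

{"api": "apply_moves", "payload": {
  "fingers": [0,0,0,0,0,0,0,0,0],
  "travel": [
    [0,0,-0.2],
    [0,0,-0.4],
    [0,0,-0.4],
    [0,0,-0.4],
    [0,0,-0.4],
    [0,0,-0.3],
    [0,0,-0.1],
    [0,0,0],
    [0,0,0]
  ],
  "rotation": [
    [0,0,0.3],
    [0,0,0.5],
    [0,0,0.5],
    [0,0,0.5],
    [0,0,0.4],
    [0,0,0.18],
    [0,0,0],
    [0,0,0],
    [0,0,0]
  ]
}}

```text
time: 22.6
tool_pos: [0.5542, 0.2196, 0.2323]
tcp_rot: [0.083, -3.138, 0.001]
wrist_force: [-0.5, -0.4, -4.6]
width: 0.146
grip_force: 68.6
```

{"api": "apply_moves", "payload": {
  "fingers": [0,0,0,0,0,0,0,0,0,0,0,0],
  "travel": [
    [0,-0.2,0],
    [0,-0.4,0],
    [-0.06,-0.6,0],
    [-0.06,-0.6,0],
    [-0.06,-0.6,0],
    [-0.06,-0.6,0],
    [-0.06,-0.6,0],
    [-0.06,-0.6,0],
    [-0.06,-0.6,0],
    [-0.06,-0.6,0],
    [-0.06,-0.6,0],
    [-0.06,-0.6,0]
  ],
  "rotation": [
    [0,0,0],
    [0,0,0],
    [0,0,0],
    [0,0,0],
    [0,0,0],
    [0,0,0],
    [0,0,0],
    [0,0,0],
    [0,0,0],
    [0,0,0],
    [0,0,0],
    [0,0,0]
  ]
}}

```text
time: 23.8
tool_pos: [0.6012, -0.11, 0.2326]
tcp_rot: [0.082, -3.139, -0.0]
wrist_force: [0.6, 0.1, -3.6]
width: 0.146
grip_force: 68.6
```

{"api": "apply_moves", "payload": {
  "fingers": [0,0,0,0,0,0,0,0,0],
  "travel": [
    [-0.03,-0.6,0],
    [-0.03,-0.6,0],
    [-0.03,-0.6,0],
    [0,-0.5,0],
    [0,-0.3,0],
    [0,-0.2,0],
    [0,-0.1,0],
    [0,0,0],
    [0,0,0]
  ],
  "rotation": [
    [0,0,0],
    [0,0,0],
    [0,0,0],
    [0,0,0],
    [0,0,0],
    [0,0,0],
    [0,0,0],
    [0,0,0],
    [0,0,0]
  ]
}}

```text
time: 24.7
tool_pos: [0.6142, -0.2517, 0.2337]
tcp_rot: [0.083, -3.14, -0.001]
wrist_force: [-0.1, 0.6, -3.0]
width: 0.147
grip_force: 68.6
```

```bash
python3 - <<'E'
from h import *
S=cam("side");T=cam("top");st=read_state();print(st["tool_pos"],st["time"],st["tcp_rot"],st["wrist_force"],st["grip_force"])
y=R.from_rotvec(st["tcp_rot"]).as_matrix()[:,1];print("yaw",np.degrees(np.arctan2(y[1],y[0])))
for p in[(.614,-.257,.08),(.614,-.257,.2)]:print(proj(S,p),proj(T,p))
E
```

```text
[ 0.61430627 -0.25164459  0.23388682] 24.8 [-8.37549309e-02  3.14044051e+00  4.95964115e-04] [ 0.21546071 -0.00551173 -3.99883318] 68.62920641899109
yaw 93.05541046523574
[408.58124772 252.14657356] [415.76826466 189.42593075]
[415.24477023 220.35698972] [425.17943107 183.59094393]
```

{"api": "apply_moves", "payload": {
  "fingers": [0,0,0,0,0,0,0,0],
  "travel": [
    [0,-0.1,0.2],
    [0,0,0.4],
    [0,0,0.4],
    [0,0,0.4],
    [0,0,0.2],
    [0,0,0.08],
    [0,0,0],
    [0,0,0]
  ],
  "rotation": [
    [0,0,0],
    [0,0,0],
    [0,0,0],
    [0,0,0],
    [0,0,0],
    [0,0,0],
    [0,0,0],
    [0,0,0]
  ]
}}

```text
time: 25.6
tool_pos: [0.6152, -0.258, 0.1509]
tcp_rot: [-0.082, 3.139, -0.001]
wrist_force: [-0.2, -0.1, -3.7]
width: 0.149
grip_force: 68.6
```

```bash
python3 - <<'E'
from h import *
S=cam("side");T=cam("top");st=read_state();print(st["tool_pos"],st["time"],st["tcp_rot"])
up=lambda a,f:cv2.resize(a,None,fx=f,fy=f,interpolation=cv2.INTER_CUBIC)
cv2.imwrite("pics/c8.png",np.hstack([up(T["image"][150:220,385:450],5),up(S["image"][215:305,360:450],5)[:350]])[:,:,::-1])
# predicted screw pixels for cover top from the nominal grasp
ya=np.radians(3.05)
for sx,sy in((1,1),(1,-1),(-1,1),(-1,-1)):
    o=np.array([.0645*sx,.0435*sy]);w=st["tool_pos"][:2]+np.array([[np.cos(ya),-np.sin(ya)],[np.sin(ya),np.cos(ya)]])@o
    p=(*w,st["tool_pos"][2]-.024+.008);a=proj(T,p);b=proj(S,p)
    print((a-[385,150])*5,(b-[360,215])*5+[325,0])
E
```

```text
[ 0.61540766 -0.25811068  0.15133063] 25.7 [-8.20016706e-02  3.13819947e+00 -1.83155070e-03]
[95.93436512 76.61313352] [582.4420947   -1.30329652]
[242.74938398  71.05291528] [730.82677784  81.68435831]
[109.01129377 294.27323867] [437.68196466 148.73526726]
[257.36049441 288.42877333] [590.27870983 241.59044641]
```

View pics/c8.png

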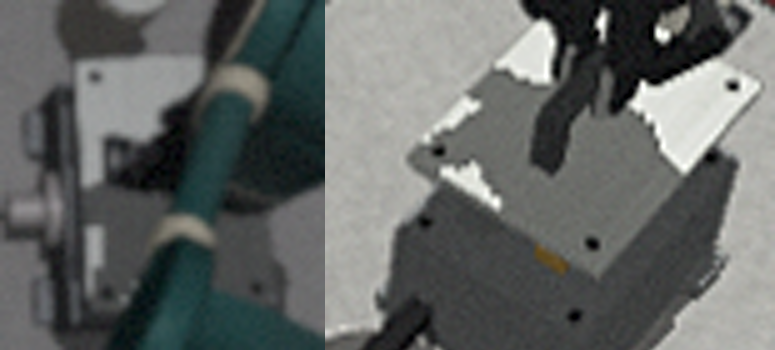

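The cover is level above the housing. Its visible screws are within 1 mm of prediction in the side view at (438,150), (592,243), (732,86), and agree in the top view. I'll lower the last 34 mm slowly.

{"api": "apply_moves", "payload": {
  "fingers": [0,0,0,0,0,0,0,0,0,0,0,0],
  "travel": [
    [0.02,0.01,0.1],
    [0,0,0.12],
    [0,0,0.12],
    [0,0,0.12],
    [0,0,0.08],
    [0,0,0.06],
    [0,0,0.04],
    [0,0,0.04],
    [0,0,0],
    [0,0,0],
    [0,0,0],
    [0,0,0]
  ],
  "rotation": [
    [0,0,0],
    [0,0,0],
    [0,0,0],
    [0,0,0],
    [0,0,0],
    [0,0,0],
    [0,0,0],
    [0,0,0],
    [0,0,0],
    [0,0,0],
    [0,0,0],
    [0,0,0]
  ]
}}

```text
time: 26.9
tool_pos: [0.6136, -0.2573, 0.116]
tcp_rot: [-0.082, 3.14, -0.0]
wrist_force: [0.1, -0.5, -3.9]
width: 0.148
grip_force: 68.7
```

```bash
python3 - <<'E'
from h import *
S=cam("side");T=cam("top");st=read_state();print(st["tool_pos"],st["time"],st["tcp_rot"],st["wrist_force"])
up=lambda a,f:cv2.resize(a,None,fx=f,fy=f,interpolation=cv2.INTER_CUBIC)
cv2.imwrite("pics/c9.png",np.hstack([up(T["image"][150:220,385:450],5),up(S["image"][215:305,360:450],5)[:350]])[:,:,::-1])
ya=np.radians(3.0)
for nm,c0,z in(("cover",(*st["tool_pos"][:2],),st["tool_pos"][2]-.016),("rim corner",(.614,-.2574),.08)):
  for sx,sy in((1,1),(1,-1),(-1,1),(-1,-1)):
    k=(.0645,.0435) if nm=="cover" else (.075,.055)
    o=np.array([k[0]*sx,k[1]*sy]);w=np.array(c0)+np.array([[np.cos(ya),-np.sin(ya)],[np.sin(ya),np.cos(ya)]])@o
    a=proj(T,(*w,z));b=proj(S,(*w,z));print(nm,((a-[385,150])*5).round(),((b-[360,215])*5+[325,0]).round())
E
```

```text
[ 0.61354202 -0.25727891  0.11601305] 27.0 [-8.20994841e-02  3.14020032e+00 -2.84107278e-04] [ 0.09245454  0.47316397 -3.29963557]
cover [83. 91.] [570.  46.]
cover [226.  85.] [715. 129.]
cover [ 96. 303.] [427. 195.]
cover [240. 297.] [576. 288.]
rim corner [58. 80.] [558.  49.]
rim corner [236.  73.] [739. 152.]
rim corner [ 72. 323.] [393. 221.]
rim corner [252. 316.] [580. 338.]
```

View pics/c9.png

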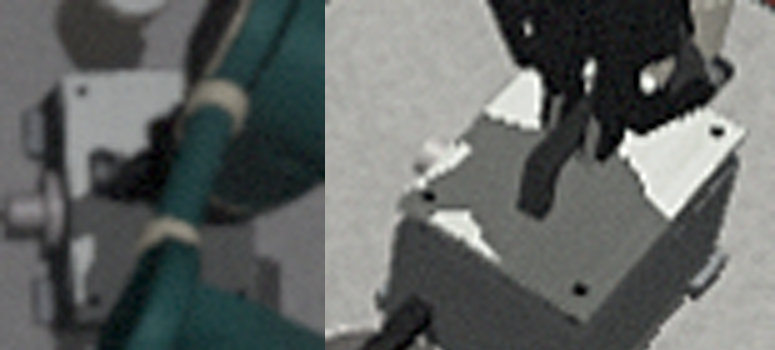

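The cover hovers aligned and level, with screws at (429,196), (580,290), (718,131) in the side crop as predicted, and there is no contact force. Handing in.

```bash
python3 -c "
from workcell import *
print(finish_job())"
```

```text
the job is handed in; nothing more can be done
None
```

The job is handed in: the can stands upright and released on the rubber pad, and the gripper holds the cover level over the gearbox, lined up to within about 2 mm and an estimated 12 mm above the rim by the arm's own position reading, with no sign of contact; the judge's result was not shown to me.

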